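Set the interval timer and start it

TASK

Set the interval timer for the next mixing step: with a fingertip against the side of the dial's fin, push the dial round until its index mark lines up with the long thick line on the scale ring, then press the start key down and let it come up again. Do not pinch the fin or bear hard on the dial, do not turn the scale ring, do not press the key before the dial is set, and leave everything else on the table where it stands.

Things in the scene. Friction and masses are not known exactly. Their poses are not given: they have to be found in the camera images.
- dial_axis (a point): On the dial's turning axis at the height of the dial's flat top face (57 mm above the table). The timer is a flat grey box 190 x 250 x 45 mm lying face up and fixed to the table; this point's x, y, z axes are the box's: x along the 190 mm side, y along the 250 mm side, z up. The dial's axis lies 35 mm from the box's centre along +y, the start key 92 mm from it along -y.
- index_mark (a point): The index mark, a 5 mm wide black line at the rim of the white dial: outer end, 60 mm from the dial's axis, on the flat top face. The dial is a disc 120 mm across and 12 mm thick (top face 57 mm above the table) that turns about a vertical axis and stays where it is left; it takes about 0.06 N m to turn (1.5 N at 40 mm radius). x points outward along the index direction, z up.
- fin_mid (a point): Side-push point of the dial's finger fin, 40 mm from the axis, 13 mm above the dial's face. The fin is an upright black radial blade pointing at the index mark: 10 mm thick, out to 53 mm radius, top 26 mm above the face. A hub 18 mm across, 22 mm high, stands on the axis. x outward along the fin, y to its anticlockwise side; a push on that side turns the dial clockwise.
- dial (a joint): Dial angle (rad), growing anticlockwise seen from above; at 0 the index points along the timer box's +x. Stops at -2.9 and 2.9. Starts anticlockwise of the target line, 0.6 to 3.3 rad short of it.
- target_line (a point): The target: inner end (64 mm from the dial's axis) of the one long, thick scale line (20 mm long, 6 mm wide) on the flat aluminium scale ring around the dial. The other eleven lines, every 30 degrees, are short and thin (8 x 2 mm). The ring is 170 mm across, its face 49 mm above the table. x points outward along the line, y is sideways across it, z up.
- scale_ring (a joint): Angle of the scale ring (rad), anticlockwise; at 0 the long line points along the timer box's +x. It is stiff and already set; differs from start to start.
- start_key_top (a point): Centre of the top of the round white start key, 28 mm across, in a black housing on the timer's top. Pressed straight down.
- start_key (a joint): Travel of the start key (m): 0 up, 0.006 fully down, counts as pressed beyond 0.004; springs back; fully down takes about 4 N.
- tube_a: Capped sample tube standing near the timer's robot side (35 mm across, 114 mm high). Loose. Origin at the middle of its underside, z up.
- tube_b: Capped sample tube standing beyond the timer (35 mm across, 114 mm high). Loose. Origin at the middle of its underside, z up.
- can: Plain drink can standing beside the timer's dial end (62 mm across, 115 mm high). Loose. Origin at the middle of its underside, z up.
- cap: Loose screw cap lying on the timer's top, beyond the start key (34 mm across, 14 mm thick). Loose. Origin at the middle of its underside, z up.
- cup: Paper cup on the left (80 mm across, 95 mm high). Loose. Origin at the middle of its underside, z up.
- bottle: Water bottle at the far right (64 mm across, 200 mm high). Loose. Origin at the middle of its underside, z up.
- marker: Flat marker pen lying beyond the timer (124 x 24 x 16 mm). Loose. Origin at the middle of its underside, z up, x along its length.
- rack: White tube rack with five tubes, on the right (200 x 85 mm, 120 mm high over the tubes). Loose. Origin at the middle of its underside, z up, x along its length.

How it is judged:
By the outcome, as a careful person would: the job done as asked, in the order asked, and still so for the second after the job is handed in, with the robot touching nothing.
It also fails if it takes over 51 s, if anything falls off the work surface, if the arm or the gripper's body presses on something with over 40 N, if the wrist force passes 120 N, or if a joint passes its speed limit or range.

ROBOT

A 6-joint arm with a two-finger parallel gripper is mounted at the origin on the work surface. World frame = base frame: x ahead of the robot, y to its left, z up, the work surface at z = 0. Lengths are in m, angles in rad, forces in N, time in s.
With the tool pointing down it reaches from about 0.35 to 0.925 m from the base axis. Payload 6.4 kg.
Tool frame: the origin (TCP) lies at the very end of the fingers, on their centre line; the grasp point (between the pads) lies manip.grasp_offset behind it (manip.grasp_offset is the distance from the TCP to the grasp point, in m); z points along the fingers, x is the direction in which the jaws open and shut, and the axes are right-handed (so a half turn about z gives the same grasp; the last joint's range is limited). The gripper opens to 94 mm and grips with 3 to 60 N. Pads are 16 mm wide; open, the fingers measure 119 mm over their backs; the gripper's body (75 mm by 177 mm) begins 78 mm behind the grasp point.
Start: joints at [1.082, 0.245, 1.558, -0, 1.339, -0.174], TCP at [0.201, 0.618, 0.205] pointing down, gripper open.
Joint ranges: [-3.13, 3.13], [-1.02, 2.26], [0.13, 2.54], [-0.95, 4.09], [0.21, 2.88], [-2.74, 2.74]. Speed limits (rad/s): [2.57, 2.57, 3.14, 3.14, 3.14, 3.14].

INTERFACE

Orientations are given as [roll, pitch, yaw] about the fixed x, y, z axes, in that order (R = Rz(yaw) Ry(pitch) Rx(roll)).
In Python, from workcell import telemetry, cams, manip gives the robot as it stands.
- The arm moves only by the tool move_arm, never from a script. Its argument "increments" is a list that holds one entry, the list of rows, each a list of 7 numbers: the shift along the tool's x, y, z in mm, then the turn, a rotation vector about the tool's x, y, z in degrees, then the finger opening in mm, from 0 to 94. In form: [[[dx, dy, dz, ax, ay, az, hand], ...]]. A call has 1 to 12 rows; each row shifts and turns the pose as measured when the row begins, along the tool's axes as they then stand; what a row does not reach is not made up. A row lasts 1/8 s, in which the tool goes at most 62.5 mm and 10.7 degrees, less where a joint would pass 70% of its speed; a pose out of reach is approached as far as the arm can. A call with a gripper value outside its range is refused whole. The fingers move at their own pace and stop on an object; the grip force is fixed at half the most. Time passes only in rows, so rows that do not move let the fingers close. It gives the time, the measured TCP pose, the force and the opening at its end, in the units of the state.
- telemetry.state(): the state, without advancing time (a new reading comes with each control period).
- cams.capture(name): name is "scene" or "top"; returns a dict with "frame" (384x512x3 uint8, red, green, blue), "mtx" (3x3 intrinsics, pixels), "rvec" (rotation vector, rad) and "tvec" (3), from world to camera coordinates, as OpenCV has them. Camera axes: x right, y down, z forward; pixel columns grow to the right and rows downward; lengths in m; the calibration is good to about 2 mm. A picture is of the moment at which its call begins. There is no depth.
- manip.hand_in(): hands the job in, once; it reports no verdict.
The state is a dict: "time": time; "q": joint angles; "joint_vel": joint speeds; "joint_efforts": joint torques, N m; "eef_pos": TCP position; "tcp_rot": TCP orientation; "wrist_force": force on the tool from outside, world axes, zero at the start; "moment": the same for the moment, N m; "width": opening from 0.0 (shut) to 1.0 (fully open).
Only numpy, scipy, OpenCV 4.12 (cv2) and the standard library are available. Lean on these libraries where they do the work, as an engineer would, in place of code of your own. Each camera call takes 0.05 s, during which the arm holds its last target. There are 200 camera calls.

## Working session

There is one attempt and no reset: what is moved stays moved. The work goes in short steps, Python scripts to look and compute and a tool call to move; the robot and the scene stay as the last step left them, time stands still between calls to the robot, and variables do not carry over. Pictures are saved under pics/ and viewed, about 8 in all and at most 12, crops included, and the job is handed in when it is done.

Besides the shell and the picture viewer there is one more tool, called as name(argument=value, ...) on one line, values as JSON. move_arm: Moves the arm, as the interface text tells. Its arguments: {"type":"object","properties":{"increments":{"type":"array"}},"required":["increments"]}

```bash
mkdir -p pics; cat > h.py <<'E'
import numpy as np, cv2
from workcell import telemetry, cams, manip
def cap(n,f=None):
    c=cams.capture(n)
    if f: cv2.imwrite('pics/'+f,c['frame'][:,:,::-1])
    return c
def ray(c,px,z):
    R=cv2.Rodrigues(np.array(c['rvec'],float))[0];t=np.array(c['tvec'],float).ravel()
    o=-R.T@t; p=cv2.undistortPoints(np.array([[px]],float),np.array(c['mtx']),None)[0,0]
    d=R.T@np.array([*p,1]); return o+d*(z-o[2])/d[2]
def proj(c,P):
    return cv2.projectPoints(np.array(P,float).reshape(-1,3),np.array(c['rvec'],float),np.array(c['tvec'],float),np.array(c['mtx']),None)[0][:,0]
E
python3 - <<'E'
from h import *
a=cap('top','top0.png');b=cap('scene','scene0.png')
for c in(a,b):
    R=cv2.Rodrigues(np.array(c['rvec'],float))[0];print(-R.T@np.array(c['tvec']).ravel(),c['mtx'])
print(telemetry.state(), manip.grasp_offset)
im=np.hstack([a['frame'],b['frame']])[:,:,::-1]
cv2.imwrite('pics/both.png',cv2.resize(a['frame'][:,:,::-1],(800,600),interpolation=cv2.INTER_CUBIC))
E
```

```text
[ 0.50585841 -0.01673786  1.21346068] [[393.59665207   0.         253.48237079]
 [  0.         393.59665207 186.87778725]
 [  0.           0.           1.        ]]
[ 1.17558469 -0.65720073  1.07257683] [[407.70869911   0.         254.55691518]
 [  0.         407.70869911 188.54555681]
 [  0.           0.           1.        ]]
{'time': 0.1, 'q': array([ 1.08192305e+00,  2.45712692e-01,  1.55883241e+00, -9.42043762e-06,
        1.33870578e+00, -1.74074181e-01]), 'joint_vel': array([ 0.00028433, -0.00056333, -0.00355371,  0.00145521, -0.00155625,
       -0.00038538]), 'joint_efforts': array([ 1.54703030e-04, -4.16914308e+01, -3.15526342e+01,  6.86394051e-02,
        3.09421832e-02, -4.59509840e-05]), 'eef_pos': array([0.20099114, 0.61760128, 0.20450782]), 'tcp_rot': array([-3.14131448e+00,  1.63475155e-03,  1.25599963e+00]), 'wrist_force': array([-0.20888115,  0.2250064 ,  0.0659057 ]), 'moment': array([ 0.02500797, -0.01713103, -0.02944609]), 'width': 0.9990228461742866} 0.0188
```

View pics/both.png

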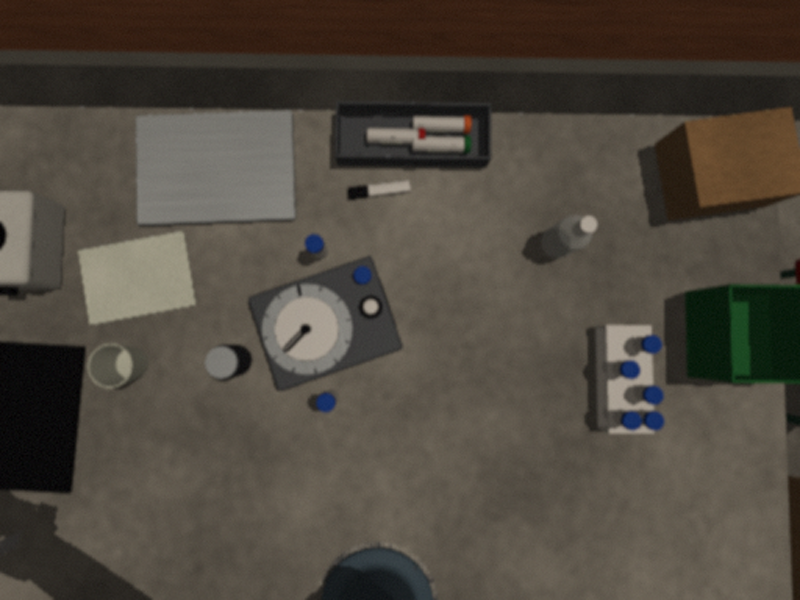

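View pics/scene0.png

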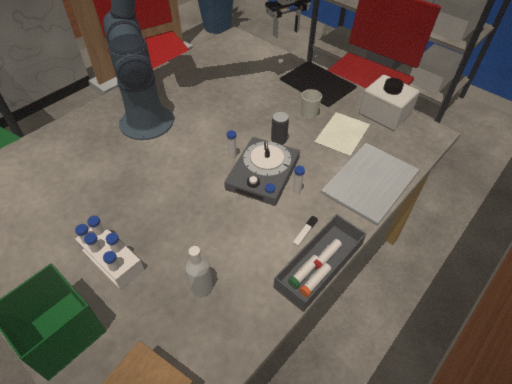

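The top view shows the timer with its dial at about (305,328) in the 800x600 image. The fin points lower-left, the long line points up at (299,291), the key is at (371,307) and the cap at (362,275). The scene view agrees. Next I'll measure these precisely.

```bash
python3 - <<'E'
from h import *
ims=[]
for n,(x0,y0,w,h) in(('top',(150,155,115,100)),('scene',(215,125,100,90))):
    c=cap(n); g=cv2.cvtColor(c['frame'],cv2.COLOR_RGB2GRAY)
    cr=c['frame'][y0:y0+h,x0:x0+w,::-1]
    cr=cv2.convertScaleAbs(cr,alpha=1.6)
    ims.append(cv2.resize(cr,(400,400*h//w),interpolation=cv2.INTER_CUBIC))
    m=np.zeros_like(g);m[y0:y0+h,x0:x0+w]=1
    for T in (120,135,150,165):
        b=((g>T)*m).astype(np.uint8)
        for k in cv2.findContours(b,cv2.RETR_EXTERNAL,cv2.CHAIN_APPROX_NONE)[0]:
            if cv2.contourArea(k)>15:
                hull=cv2.convexHull(k); hull=hull if len(hull)>4 else k
                e=cv2.fitEllipse(hull) ; a=cv2.contourArea(k)
                print(n,T,a,np.round(e[0],2),np.round(e[1],1),'z57',ray(c,e[0],.057).round(4),'z49',ray(c,e[0],.049).round(4))
H=max(i.shape[0] for i in ims)
cv2.imwrite('pics/crop1.png',np.hstack([cv2.copyMakeBorder(i,0,H-i.shape[0],0,0,0) for i in ims]))
E
```

```text
top 120 43.0 [236.94 195.66] [7.6 8.2] z57 [0.5655 0.0163 0.057 ] z49 [0.5659 0.0165 0.049 ]
top 120 2124.0 [196.62 210.15] [54.4 55. ] z57 [0.5217 0.1337 0.057 ] z49 [0.5218 0.1347 0.049 ]
top 135 33.5 [236.77 195.85] [6.7 7.4] z57 [0.5649 0.0168 0.057 ] z49 [0.5653 0.017  0.049 ]
top 135 1091.5 [196.04 209.83] [40.5 41. ] z57 [0.5226 0.1354 0.057 ] z49 [0.5227 0.1365 0.049 ]
top 150 26.0 [237.   195.86] [6.  6.3] z57 [0.5649 0.0161 0.057 ] z49 [0.5653 0.0163 0.049 ]
top 150 952.5 [195.81 210.04] [38.8 38.9] z57 [0.522  0.1361 0.057 ] z49 [0.5221 0.1371 0.049 ]
scene 120 39.5 [252.71 179.2 ] [7.4 7.9] z57 [0.5606 0.0226 0.057 ] z49 [0.5557 0.0279 0.049 ]
scene 120 6023.0 [263.51 171.07] [ 95.6 108.3] z57 [0.5625 0.0752 0.057 ] z49 [0.5576 0.0809 0.049 ]
scene 135 33.0 [252.57 178.97] [6.6 7.2] z57 [0.5595 0.023  0.057 ] z49 [0.5546 0.0284 0.049 ]
scene 135 1480.5 [264.27 191.19] [ 53.1 105.7] z57 [0.624  0.0092 0.057 ] z49 [0.6197 0.0144 0.049 ]
scene 135 150.5 [223.47 154.87] [16.9 27.9] z57 [0.4063 0.0382 0.057 ] z49 [0.4002 0.0437 0.049 ]
scene 135 1075.0 [266.66 156.32] [38.8 46.1] z57 [0.5235 0.1362 0.057 ] z49 [0.5183 0.1425 0.049 ]
scene 135 50.0 [242.48 142.  ] [ 8.5 17. ] z57 [0.41   0.1322 0.057 ] z49 [0.4039 0.1385 0.049 ]
scene 150 27.0 [252.66 178.93] [6.1 7.1] z57 [0.5596 0.0234 0.057 ] z49 [0.5548 0.0287 0.049 ]
scene 150 1026.5 [266.64 158.08] [33.  46.7] z57 [0.5292 0.1296 0.057 ] z49 [0.5241 0.1358 0.049 ]
scene 165 24.5 [252.8  178.77] [5.5 6.8] z57 [0.5595 0.0242 0.057 ] z49 [0.5546 0.0296 0.049 ]
scene 165 24.5 [250.8  165.82] [ 4.9 15. ] z57 [0.5137 0.0641 0.057 ] z49 [0.5085 0.0698 0.049 ]
scene 165 556.5 [267.24 155.98] [24.2 42.3] z57 [0.5239 0.1389 0.057 ] z49 [0.5187 0.1452 0.049 ]
```

View pics/crop1.png

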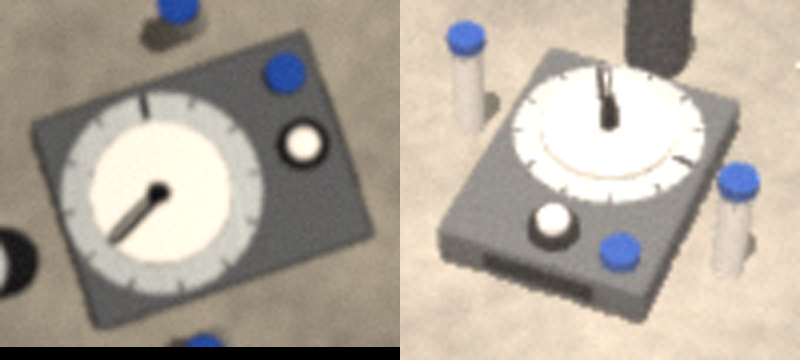

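The crop shows the fin pointing lower-left (tip near (112,240) in the left half), the long line at (145,107), the key at (302,145) and the cap at (285,73). The key triangulates to z≈65 mm. The axis-to-key distance comes out at 126.4 mm against 127 mm given, so that checks. Now I'll get the angles and the first approach.

```bash
cat >> h.py <<'E'
AX=np.array([.522,.1355]); KEY=np.array([.5645,.0165,.065])
def ang(c,radii,z,lo=-180,hi=180,axis=AX):
    th=np.arange(lo,hi,.5); g=cv2.cvtColor(c['frame'],cv2.COLOR_RGB2GRAY).astype(np.float32)
    s=0
    for r in radii:
        P=np.c_[axis[0]+r*np.cos(np.radians(th)),axis[1]+r*np.sin(np.radians(th)),np.full(len(th),z)]
        p=proj(c,P).astype(np.float32); s=s+cv2.remap(g,p[:,:1],p[:,1:],cv2.INTER_CUBIC)[:,0]
    s=s/len(radii); d=np.median(s)-s; i=d.argmax(); w=np.abs(th-th[i])<12
    q=np.clip(d[w]-.3*d[i],0,None)
    return round(float((q*th[w]).sum()/q.sum()),2), round(float(d[i]),1)
def inc(pos,yaw,st=None):
    st=st or telemetry.state()
    from scipy.spatial.transform import Rotation as Ro
    R=Ro.from_euler('xyz',st['tcp_rot']); G=Ro.from_euler('xyz',[np.pi,0,np.radians(yaw)])
    d=R.inv().apply(np.array(pos)-st['eef_pos'])*1000; rv=np.degrees((R.inv()*G).as_rotvec())
    return d.round(1),rv.round(1)
def fing(phi,d,z,r=.040,axis=AX):
    a=np.radians(phi); p=axis+r*np.array([np.cos(a),np.sin(a)])+d*np.array([-np.sin(a),np.cos(a)])
    return [*p,z]
E
python3 - <<'E'
from h import *
for n in('top','scene'):
    c=cap(n)
    print(n,'line',ang(c,[.066,.07,.074,.078,.082],.049,-40,60),'line outer',ang(c,[.077,.080,.083],.049),'index',ang(c,[.054,.056,.058],.057,60,200), 'fin',ang(c,[.03,.04,.05],.057,60,200))
p=fing(137,.032,.067)
print(p,inc([p[0],p[1],.15],47))
E
```

```text
top line (13.41, 68.6) line outer (13.36, 69.4) index (135.21, 84.8) fin (135.62, 100.5)
scene line (15.55, 75.8) line outer (134.15, 72.8) index (134.47, 130.4) fin (133.03, 135.9)
[np.float64(0.4709219044132332), np.float64(0.1393766159506865), 0.067] (array([-371.5,  404.7,   55.3]), array([ 0.,  0., 25.]))
```

move_arm(increments=[[[-41,45,0,0,0,0,0],[-41,45,0,0,0,0,0],[-41,45,0,0,0,0,0],[-41,45,0,0,0,0,0],[-41,45,0,0,0,0,0],[-41,45,0,0,0,0,0],[-41,45,0,0,0,0,0],[-41,45,0,0,0,0,0],[-41,45,0,0,0,0,0],[0,0,0,0,0,9,0],[0,0,0,0,0,9,0],[0,0,0,0,0,7,0]]])

```text
time: 1.8
eef_pos: [0.4808, 0.1272, 0.2065]
tcp_rot: [3.138, -0.005, 0.805]
wrist_force: [-0.6, 0.7, -0.6]
width: 0.001
```

```bash
python3 - <<'E'
from h import *
p=fing(136,.034,.067)
print(telemetry.state()['width'],p,inc(p,46))
E
```

```text
0.0008272454168959941 [np.float64(0.46960802339084806), np.float64(0.13882878160684575), 0.067] (array([ -0. , -16.6, 139.4]), array([ 0.2, -0.3,  0.1]))
```

move_arm(increments=[[[0,-16,30,0,0,0,0],[0,0,40,0,0,0,0],[0,0,35,0,0,0,0],[0,0,18,0,0,0,0],[0,0,8,0,0,0,0],[0,0,0,0,0,0,0]]])

```text
time: 2.55
eef_pos: [0.4714, 0.1386, 0.0737]
tcp_rot: [3.135, -0.008, 0.803]
wrist_force: [1.0, -0.9, -0.1]
width: 0.006
```

```bash
python3 - <<'E'
from h import *
c=cap('scene');cap('top','t2.png')
cr=c['frame'][110:210,205:335,::-1]
cv2.imwrite('pics/s2.png',cv2.resize(cr,(780,600),interpolation=cv2.INTER_CUBIC))
print(inc(fing(135,.034,.067),46))
E
```

```text
(array([-1. , -2.6,  7.6]), array([ 0.5, -0.6,  0. ]))
```

View pics/s2.png

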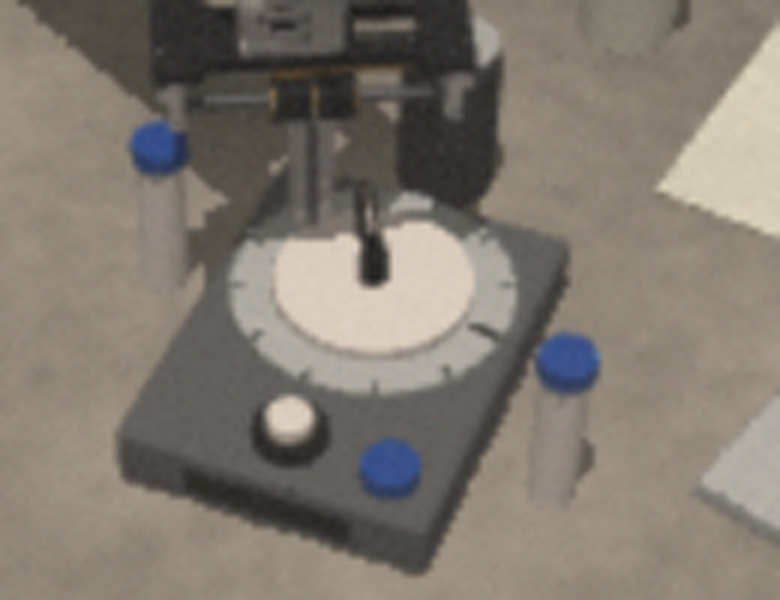

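The finger stands at (312,225), on the robot (anticlockwise) side of the fin at (370,190), and clear of it. I'll lower slightly and begin pushing.

move_arm(increments=[[[-1,-2,6,0,0,0,0],[7,0,0,0,0,0,0],[7,0,0,0,0,0,0],[5.7,-2,0,0,0,8,0],[5.7,-2,0,0,0,8,0],[5.7,-2,0,0,0,8,0]]])

```text
time: 3.4
eef_pos: [0.4911, 0.166, 0.0703]
tcp_rot: [3.137, -0.012, 0.372]
wrist_force: [-1.1, -2.8, 1.1]
width: 0.007
```

```bash
cat >> h.py <<'E'
def where(axis=AX):
    s=telemetry.state(); v=s['eef_pos'][:2]-axis; yaw=np.degrees(s['tcp_rot'][2]); phi=yaw+90
    u=np.array([np.cos(np.radians(phi)),np.sin(np.radians(phi))]); n=np.array([-u[1],u[0]])
    r,t=v@u*1000,v@n*1000
    print('phi_tool %.1f r %.1f d %.1f z %.1f F'%(phi,r,t,s['eef_pos'][2]*1000),s['wrist_force'].round(1),'q6',s['q'][5].round(2),'t',s['time'], 'rot',s['tcp_rot'].round(3))
    print('if touching, fin at %.1f'%(np.degrees(np.arctan2(v[1],v[0]))-np.degrees(np.arcsin(17.5/np.hypot(r,t)))))
E
python3 -c "
from h import *
where();c=cap('scene');print(ang(c,[.054,.057],.057,20,150),ang(c,[.035,.045],.075,20,150))"
```

```text
phi_tool 111.3 r 39.7 d 17.7 z 70.3 F [-1.1 -2.8  1.1] q6 -0.26 t 3.4 rot [ 3.137 -0.012  0.372]
if touching, fin at 111.6
(112.07, 125.9) (104.83, 118.7)
```

move_arm(increments=[[[5.7,-2,1,0,0,8,0],[5.7,-2,0,0,0,8,0],[5.7,-2,0,0,0,8,0],[5.7,-2,0,0,0,8,0],[5.7,-2,0,0,0,8,0],[5.7,-2,0,0,0,8,0]]])

```text
time: 4.2
eef_pos: [0.5237, 0.18, 0.0692]
tcp_rot: [-3.14, -0.006, -0.481]
wrist_force: [-2.5, -0.2, 0.3]
width: 0.002
```

```bash
python3 -c "
from h import *
where();c=cap('scene');print(ang(c,[.054,.057],.057,-10,120))"
```

```text
phi_tool 62.4 r 40.2 d 19.0 z 69.2 F [-2.5 -0.2  0.3] q6 0.61 t 4.2 rot [-3.14  -0.006 -0.481]
if touching, fin at 64.6
(76.0, 78.9)
```

move_arm(increments=[[[6.2,-2,0,0,0,8,0],[5.8,-2,0,0,0,8,0],[5.8,-2,0,0,0,8,0],[5.8,-2,0,0,0,8,0],[3,-1,0,0,0,4,0],[0,0,0,0,0,0,0]]])

```text
time: 5.0
eef_pos: [0.5492, 0.171, 0.0691]
tcp_rot: [-3.139, -0.0, -1.11]
wrist_force: [-0.1, 0.4, 0.3]
width: 0.009
```

```bash
python3 - <<'E'
from h import *
where();c=cap('scene');print(ang(c,[.054,.057],.057,-10,50),ang(c,[.068,.072,.076,.08],.049,-5,40))
cr=c['frame'][110:210,205:335,::-1]
cv2.imwrite('pics/s3.png',cv2.resize(cr,(780,600),interpolation=cv2.INTER_CUBIC))
E
```

```text
phi_tool 26.4 r 40.2 d 19.7 z 69.1 F [-0.1  0.4  0.3] q6 1.21 t 5.0 rot [-3.139 -0.    -1.11 ]
if touching, fin at 29.5
(27.86, 43.8) (15.23, 60.9)
```

View pics/s3.png

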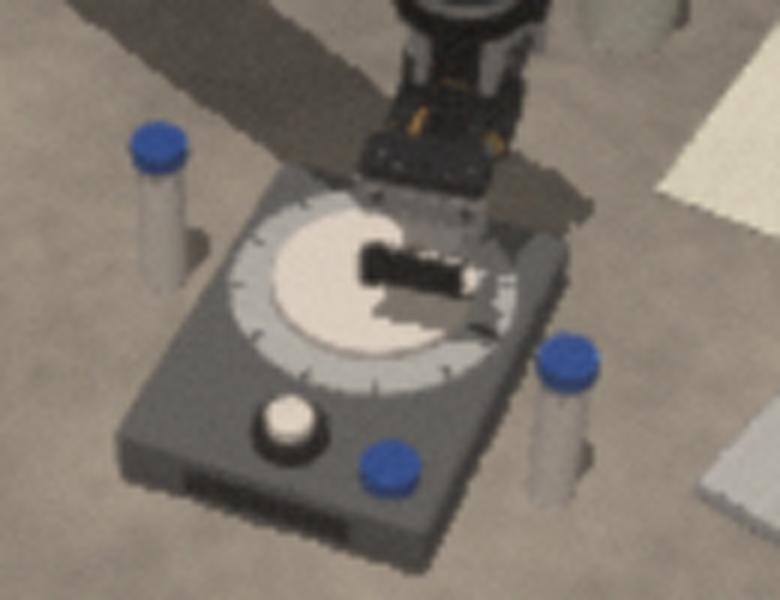

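The fin now points at (460,280), just short of the thick line at (485,328). I'll nudge most of the way, then back off to look cleanly.

move_arm(increments=[[[3,-1,0,0,0,4,0],[3,-1,0,0,0,4,0],[1.5,-0.5,0,0,0,1,0],[0,0,0,0,0,0,0]]])

```text
time: 5.55
eef_pos: [0.5541, 0.1664, 0.0692]
tcp_rot: [-3.139, 0.002, -1.262]
wrist_force: [0.0, -0.2, 0.1]
width: 0.004
```

```bash
python3 -c "
from h import *
where()"
```

```text
phi_tool 17.7 r 40.0 d 19.7 z 69.2 F [ 0.  -0.2  0.1] q6 1.35 t 5.55 rot [-3.139e+00  2.000e-03 -1.262e+00]
if touching, fin at 20.8
```

move_arm(increments=[[[-8,0,0,0,0,0,0],[-8,0,0,0,0,0,0],[-15,0,-50,0,0,0,0],[-40,0,-40,0,0,0,0],[-60,0,0,0,0,0,0],[-60,0,0,0,0,0,0],[-20,0,0,0,0,0,0],[0,0,0,0,0,0,0]]])

```text
time: 6.55
eef_pos: [0.4867, 0.3754, 0.1635]
tcp_rot: [-3.136, 0.002, -1.257]
wrist_force: [-0.3, -0.6, -0.3]
width: 0.006
```

```bash
cat >> h.py <<'E'
def look(f):
    o=[]
    for n,(x0,y0) in(('top',(165,180)),('scene',(234,128))):
        c=cap(n); print(n,'idx',ang(c,[.054,.056,.058],.057,-20,50),'line',ang(c,[.072,.076,.08],.049,-20,50),'fin',ang(c,[.03,.04,.05],.057,-20,50),'fintop',ang(c,[.03,.04,.05],.083,-20,50))
        o.append(cv2.resize(cv2.convertScaleAbs(c['frame'][y0:y0+64,x0:x0+64,::-1],alpha=1.3),(400,400),interpolation=cv2.INTER_CUBIC))
    cv2.imwrite('pics/'+f,np.hstack(o))
E
python3 -c "
from h import *
where();look('l1.png')"
```

```text
phi_tool 18.0 r 40.4 d 239.1 z 163.5 F [-0.3 -0.6 -0.3] q6 1.73 t 6.55 rot [-3.136e+00  2.000e-03 -1.257e+00]
if touching, fin at 94.2
top idx (19.49, 85.0) line (13.41, 77.6) fin (20.23, 91.8) fintop (16.0, 91.1)
scene idx (22.87, 100.2) line (15.42, 84.0) fin (29.61, 121.9) fintop (5.34, 50.7)
```

View pics/l1.png

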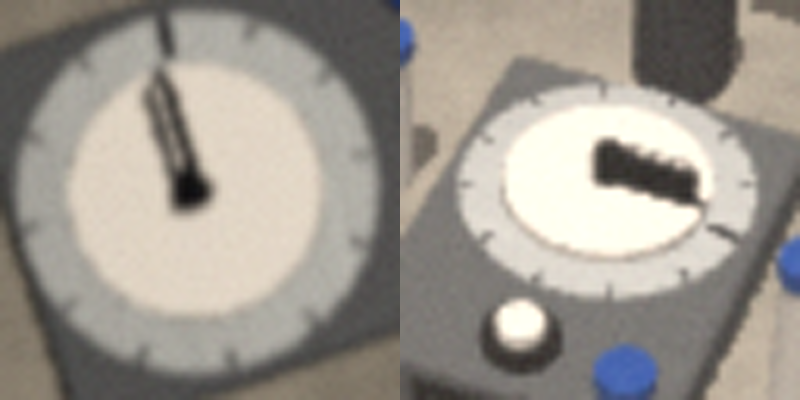

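The marks are close now. In the top view (left) the index mark is at (158,68) and the line's inner end at (168,55), so about 5–7° is left. I'll go back for a small nudge.

```bash
python3 -c "
from h import *
print(inc(fing(20,.030,.069),-72))
c=cap('top')
for r in(.0555,.057,.0585,.0595,.061): print(r,ang(c,[r],.057,-5,40))
for r in(.066,.070,.076,.082): print(r,ang(c,[r],.049,-5,40))"
```

```text
(array([206.2,   1.7,  94. ]), array([-0.3,  0.1, -0.2]))
0.0555 (19.54, 88.3)
0.057 (19.29, 79.4)
0.0585 (19.05, 66.8)
0.0595 (18.72, 53.6)
0.061 (17.56, 34.3)
0.066 (13.61, 50.5)
0.07 (13.45, 76.7)
0.076 (13.42, 78.8)
0.082 (13.36, 63.8)
```

move_arm(increments=[[[50,0,0,0,0,0,0],[50,0,0,0,0,0,0],[50,1,0,0,0,0,0],[44,0,0,0,0,0,0],[0,0,40,0,0,0,0],[0,0,40,0,0,0,0],[0,0,12,0,0,0,0],[0,0,2,0,0,0,0]]])

```text
time: 7.7
eef_pos: [0.5521, 0.1696, 0.0683]
tcp_rot: [-3.133, -0.001, -1.279]
wrist_force: [-0.1, -0.8, 0.2]
width: 0.002
```

```bash
python3 -c "
from h import *
where();print(inc(fing(14,.0192,.069),-76))"
```

```text
phi_tool 16.7 r 38.7 d 24.0 z 68.3 F [-0.1 -0.8  0.2] q6 1.38 t 7.7 rot [-3.133e+00 -1.000e-03 -1.279e+00]
if touching, fin at 25.9
(array([ 6.7, -2.2, -0.7]), array([-0.5, -0. ,  2.7]))
```

move_arm(increments=[[[3.2,-1.1,0,0,0,1.3,0],[3.2,-1.1,0,0,0,1.3,0],[0.8,0,0,0,0,0,0],[0,0,0,0,0,0,0]]])

```text
time: 8.2
eef_pos: [0.5583, 0.1637, 0.0719]
tcp_rot: [-3.128, -0.0, -1.327]
wrist_force: [-0.7, -0.1, -0.8]
width: 0.007
```

```bash
python3 -c "
from h import *
where()
c=cap('scene');print(ang(c,[.057],.057,5,40))"
```

```text
phi_tool 14.0 r 42.1 d 18.6 z 71.9 F [-0.7 -0.1 -0.8] q6 1.42 t 8.2 rot [-3.128 -0.    -1.327]
if touching, fin at 15.4
(16.29, 46.5)
```

move_arm(increments=[[[-8,0,0,0,0,0,0],[-8,0,0,0,0,0,0],[-15,0,-50,0,0,0,0],[-40,0,-40,0,0,0,0],[-60,0,0,0,0,0,0],[-60,0,0,0,0,0,0],[-20,0,0,0,0,0,0],[0,0,0,0,0,0,0]]])

```text
time: 9.25
eef_pos: [0.5049, 0.3766, 0.1664]
tcp_rot: [-3.123, -0.001, -1.326]
wrist_force: [0.1, 0.9, 0.3]
width: 0.006
```

```bash
python3 -c "
from h import *
where();look('l2.png')
for n in('top','scene'):
  c=cap(n)
  for r in(.0555,.057,.0585,.0595): print(r,ang(c,[r],.057,-5,40))
"
```

```text
phi_tool 14.0 r 41.8 d 238.0 z 166.4 F [0.1 0.9 0.3] q6 1.79 t 9.25 rot [-3.123e+00 -1.000e-03 -1.326e+00]
if touching, fin at 89.9
top idx (14.55, 77.7) line (13.42, 77.3) fin (14.72, 92.9) fintop (10.43, 89.5)
scene idx (16.78, 94.0) line (15.44, 83.1) fin (24.64, 41.4) fintop (-5.22, 63.0)
0.0555 (14.68, 79.8)
0.057 (14.45, 73.8)
0.0585 (14.36, 63.4)
0.0595 (14.25, 55.0)
0.0555 (16.89, 101.1)
0.057 (16.37, 92.6)
0.0585 (15.71, 73.1)
0.0595 (15.14, 59.0)
```

View pics/l2.png

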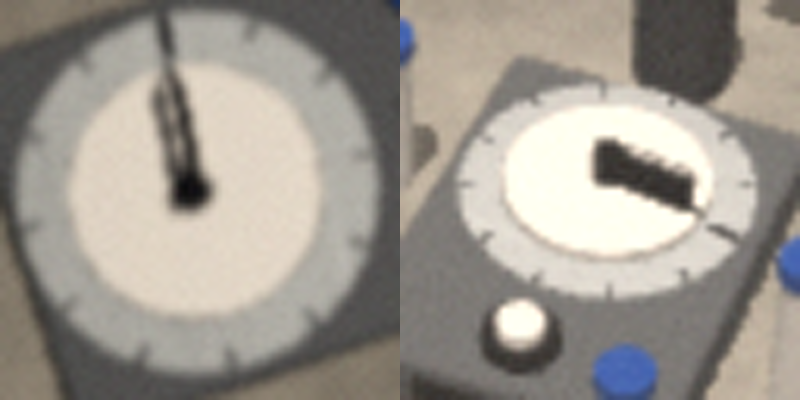

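The index now sits on the thick line. The top view gives +0.8° and the scene view −0.3° at the outer rim, both within noise. Next is the key.

```bash
python3 -c "
from h import *
print(inc([*KEY[:2],.12],-76))"
```

```text
(array([361.5,  29.1,  46. ]), array([-1. , -0. , -0.2]))
```

move_arm(increments=[[[60,5,0,0,0,0,0],[60,5,0,0,0,0,0],[60,5,0,0,0,0,0],[60,5,0,0,0,0,0],[60,5,0,0,0,0,0],[55,4,0,0,0,0,0],[0,0,0,0,0,0,0]]])

```text
time: 10.32
eef_pos: [0.5627, 0.0042, 0.1666]
tcp_rot: [-3.122, -0.003, -1.343]
wrist_force: [-0.4, 0.5, 0.1]
width: 0.001
```

```bash
python3 -c "
from h import *
print(inc([*KEY[:2],.080],-76))"
```

```text
(array([-11.9,  -2.8,  86.6]), array([-1.1, -0.2, -1. ]))
```

move_arm(increments=[[[-12,-3,0,-1,0,-1,0],[0,0,40,0,0,0,0],[0,0,35,0,0,0,0],[0,0,11,0,0,0,0],[0,0,0,0,0,0,0]]])

```text
time: 10.95
eef_pos: [0.5633, 0.022, 0.08]
tcp_rot: [-3.139, -0.003, -1.319]
wrist_force: [-0.2, -0.9, 0.0]
width: 0.007
```

```bash
python3 - <<'E'
from h import *
print(inc([*KEY[:2],.066],-76))
c=cap('scene')
cv2.imwrite('pics/k1.png',cv2.resize(c['frame'][130:220,205:325,::-1],(780,585),interpolation=cv2.INTER_CUBIC))
E
```

```text
(array([ 5.6,  0.3, 14. ]), array([-0.1, -0.2,  0.4]))
```

View pics/k1.png

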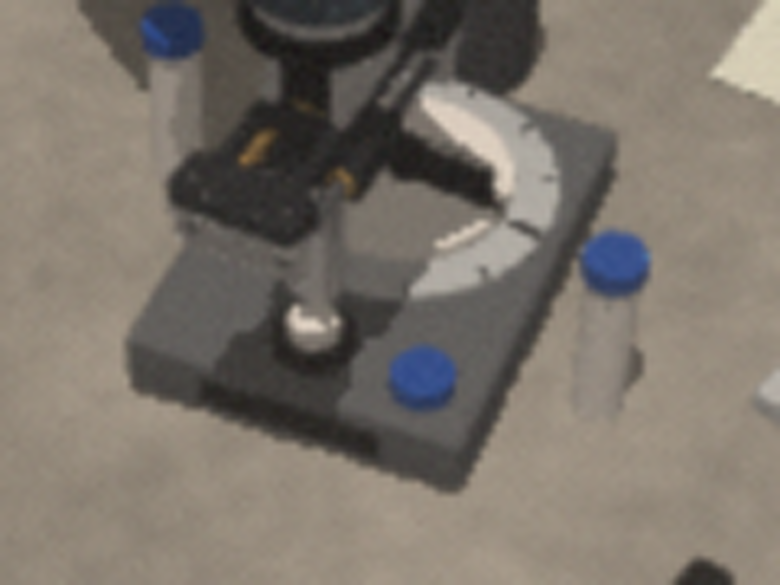

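The finger is over the key at (313,325), about 5 mm off towards the dial as computed. I'll correct that and press gently.

move_arm(increments=[[[6,0,0,0,0,0,0],[0,0,7,0,0,0,0],[0,0,5,0,0,0,0],[0,0,3,0,0,0,0],[0,0,0,0,0,0,0]]])

```text
time: 11.62
eef_pos: [0.5677, 0.0154, 0.0681]
tcp_rot: [-3.133, -0.006, -1.319]
wrist_force: [-0.6, 0.2, 0.5]
width: 0.004
```

move_arm(increments=[[[0,3,2,0,0,0,0],[0,0,2,0,0,0,0],[0,0,2,0,0,0,0],[0,0,0,0,0,0,0]]])

```text
time: 12.12
eef_pos: [0.5652, 0.0146, 0.0628]
tcp_rot: [-3.132, -0.006, -1.319]
wrist_force: [-1.3, -1.2, 3.1]
width: 0.005
```

move_arm(increments=[[[0,0,2,0,0,0,0],[0,0,2,0,0,0,0],[0,0,1,0,0,0,0]]])

```text
time: 12.5
eef_pos: [0.5653, 0.0145, 0.0611]
tcp_rot: [-3.135, -0.006, -1.319]
wrist_force: [-5.0, -0.1, 10.2]
width: 0.007
```

move_arm(increments=[[[-0.5,0,2,0,0,0,0],[0,0,2,0,0,0,0]]])

```text
time: 12.75
eef_pos: [0.5654, 0.0145, 0.061]
tcp_rot: [-3.137, -0.006, -1.318]
wrist_force: [-8.8, 1.1, 18.4]
width: 0.007
```

```bash
python3 - <<'E'
from h import *
where()
c=cap('scene')
cv2.imwrite('pics/k2.png',cv2.resize(c['frame'][160:205,225:285,::-1],(780,585),interpolation=cv2.INTER_CUBIC))
E
```

```text
phi_tool 14.5 r 11.7 d -128.0 z 61.0 F [-8.8  1.1 18.4] q6 1.15 t 12.75 rot [-3.137 -0.006 -1.318]
if touching, fin at -78.1
```

View pics/k2.png

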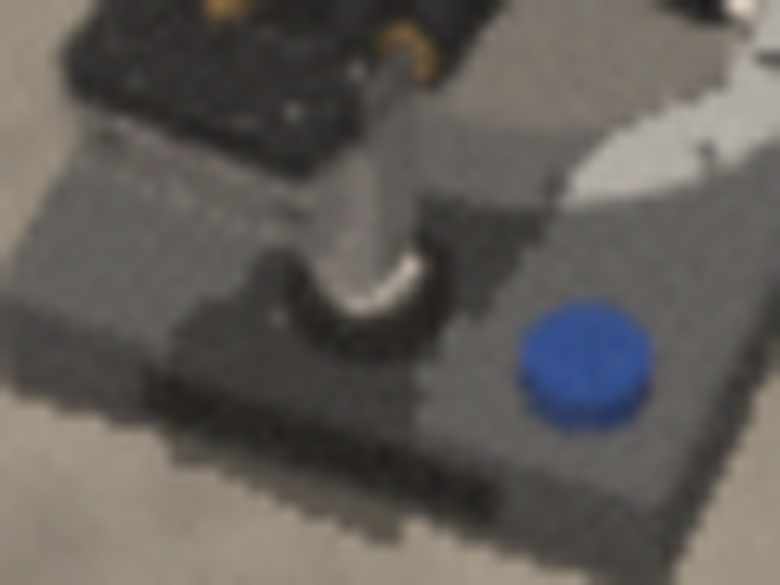

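The key looks sunk level with its housing under the finger at (365,290), and 18 N at z=61.0 mm is a hard stop. I'll release in steps to find where contact ends and confirm the travel.

move_arm(increments=[[[0,0,-1.5,0,0,0,0],[0,0,0,0,0,0,0]]])

```text
time: 13.05
eef_pos: [0.5654, 0.0145, 0.0631]
tcp_rot: [-3.137, -0.006, -1.318]
wrist_force: [-1.4, -0.3, 3.8]
width: 0.006
```

move_arm(increments=[[[0,0,-1.5,0,0,0,0],[0,0,0,0,0,0,0]]])

```text
time: 13.3
eef_pos: [0.5654, 0.0146, 0.0642]
tcp_rot: [-3.137, -0.006, -1.317]
wrist_force: [-1.0, -0.1, 2.5]
width: 0.006
```

move_arm(increments=[[[0,0,-1.5,0,0,0,0],[0,0,0,0,0,0,0]]])

```text
time: 13.55
eef_pos: [0.5654, 0.0145, 0.0655]
tcp_rot: [-3.137, -0.006, -1.318]
wrist_force: [0.1, 0.8, 2.9]
width: 0.005
```

move_arm(increments=[[[0,0,-1.5,0,0,0,0],[0,0,0,0,0,0,0]]])

```text
time: 13.8
eef_pos: [0.5654, 0.0145, 0.0668]
tcp_rot: [-3.137, -0.006, -1.318]
wrist_force: [-0.3, -0.1, 1.3]
width: 0.004
```

Spring force is still there at 66.8 mm, so the travel was about 6 mm, fully down. I'll retreat.

move_arm(increments=[[[0,0,-10,0,0,0,0],[0,0,-40,0,0,0,0],[0,0,-50,0,0,0,0],[0,0,-50,0,0,0,0],[55,0,0,0,0,0,0],[55,0,0,0,0,0,0],[55,0,0,0,0,0,0],[0,0,0,0,0,0,0],[0,0,0,0,0,0,0]]])

```text
time: 14.92
eef_pos: [0.6069, -0.1477, 0.2271]
tcp_rot: [-3.134, -0.009, -1.315]
wrist_force: [-0.1, -0.5, -0.4]
width: 0.006
```

```bash
python3 - <<'E'
from h import *
where();look('l3.png')
c=cap('top')
cv2.imwrite('pics/end.png',np.hstack([cv2.resize(cv2.imread('pics/top0.png')[100:300,20:300],(400,286)),cv2.resize(c['frame'][100:300,20:300,::-1],(400,286))]))
l=cv2.imread('pics/l3.png');cv2.imwrite('pics/end.png',np.vstack([cv2.imread('pics/end.png'),cv2.resize(l,(800,400))[:300]]))
E
```

```text
phi_tool 14.7 r 10.4 d -295.5 z 227.1 F [-0.1 -0.5 -0.4] q6 0.9 t 14.925 rot [-3.134 -0.009 -1.315]
if touching, fin at -76.7
top idx (14.58, 82.0) line (13.42, 84.3) fin (14.93, 100.5) fintop (10.44, 94.6)
scene idx (16.76, 97.9) line (15.47, 86.8) fin (24.18, 43.0) fintop (-3.06, 64.3)
```

View pics/end.png

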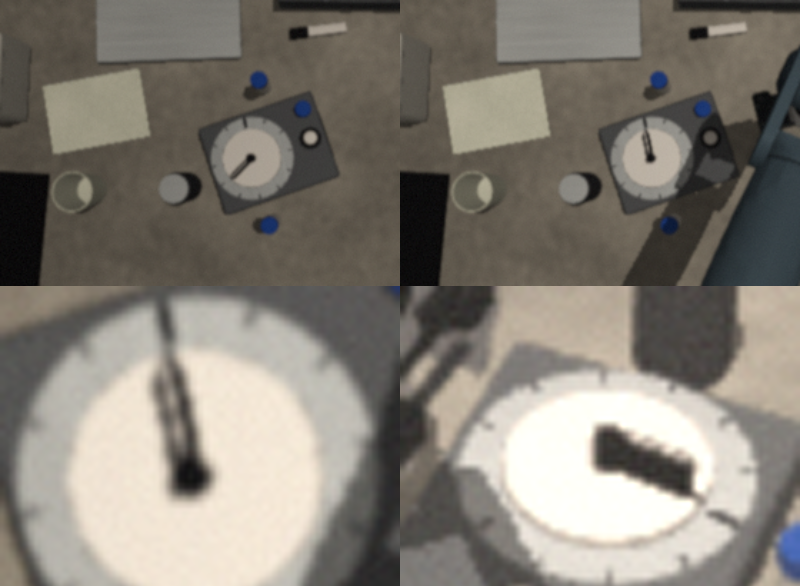

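The index stays on the line in the lower panels, nothing else has moved (upper before/after panels), the key is up and the arm is clear. Handing in.

```bash
python3 -c "
from h import *
print(manip.hand_in())"
```

```text
the job is handed in; nothing more can be done
None
```

The timer is set, the start key has been pressed and released, and the job is handed in at about 15 s of the 51 s allowed.

- **Dial:** I pushed the fin clockwise about 121° with the closed fingertip against its side, stopping twice to check the alignment. Lateral force was about 3 N in the readings taken during the push. I did not pinch the fin.
- **Alignment:** the last camera angles put the index 1.2° (top view) and 1.3° (scene view) short of the long line. Part of that comes from the fin's edge. At the outer rim, measured before the key press, the views gave +0.8° and −0.3°, so they disagree by about 1°. I left it there so as not to overshoot. The scale ring did not move.
- **Key:** I pressed it once, after the dial was set. It went down about 6 mm to a hard stop, with up to 18 N on the wrist. The spring still pushed back at 66.8 mm on the way up, which confirms nearly full travel.
- **Last look:** the top view showed the tubes, can, cap, cup and marker where they started, and the robot touching nothing. The rack and bottle were outside that picture, and the arm did not go near them. The key lay in the arm's shadow, so I judged it up from the spring force as I released it.

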